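# Slide the tall oil bottle into its bay

### The job

Push the tall green oil bottle along the counter into the empty one of the two low aluminium bays, through its open front, until it stands upright against the bay's back wall. Push it low on its body with the fingertips or the outside of the fingers so that it slides without tipping or rocking; do not take it between the fingers, lift it or carry it. Leave the jar in the other bay and all the other things where they are.

Things in the scene. Friction and masses are not known exactly. Their poses are not given: they have to be found in the camera images.
- bottle: Tall green glass oil bottle, white label, cork stopper, 225 mm high, 0.3 to 0.65 kg. Round: foot 60 mm in diameter, straight-sided up to 45 mm, then narrowing (40 mm wide at 80 mm) to a neck 26 mm wide from 110 mm up. Friction on the counter 0.45 to 0.75; it falls if pushed more than about 40 mm up. Origin: centre of its underside, z up the bottle. Loose.
- free_bay: The empty bay, left or right: fixed aluminium strips 22 mm high, 6 mm thick, in a U on the counter, no floor. Origin on the counter where the bottle's foot is centred when it touches the back wall midway. x points from the open front to the back wall (inner face at x = 30 mm). Side walls: inner faces at y = 46 and -46 mm, from x = -39 mm (mouth) to the back. Turned up to 0.2 rad.
- jar_bay: The other bay, same make, sizes and axes as the empty one, in which the glass jar stands.
- jar: Glass storage jar with white clip-on lid, 72 mm in diameter, 106 mm high, standing in the other bay. Origin: centre of its underside. Loose; leave alone.
- creamer: Grey ceramic creamer jug, 72 mm wide, 90 mm high, handle on its +y side. Origin: centre of its underside. Loose; leave alone.
- mug: Blue mug, 78 mm wide, 92 mm high, handle on its +y side. Origin: centre of its underside. Loose; leave alone.
- tumbler: Yellow plastic tumbler, 68 mm wide, 100 mm high. Origin: centre of its underside. Loose; leave alone.
- shaker: White salt shaker with steel top, 42 mm wide, 78 mm high. Origin: centre of its underside. Loose; leave alone.
- soap: Blue dish-soap bottle with white cap, 60 mm wide, 160 mm high, beside the bays. Origin: centre of its underside. Loose; leave alone.
- brush: Orange plastic dish brush, 230 mm long, lying across the counter behind the bays. Origin on its underside. Loose; leave alone.
Not all that is in view belongs to the job. Several things have the shape of the bottle; the one meant has the colours described above.

How it is judged:
By the outcome, as a careful person would: the job done as asked, in the order asked, and still so for the second after the job is handed in, with the robot touching nothing.
It also fails if it takes over 61 s, if anything falls off the work surface, if the arm or the gripper's body presses on something with over 40 N, if the wrist force passes 120 N, or if a joint passes its speed limit or range.

### The arm

A 6-joint arm with a two-finger parallel gripper is mounted at the origin on the work surface. World frame = base frame: x ahead of the robot, y to its left, z up, the work surface at z = 0. Lengths are in m, angles in rad, forces in N, time in s.
With the tool pointing down it reaches from about 0.275 to 0.75 m from the base axis. Payload 10.2 kg.
Tool frame: the origin (TCP) lies at the very end of the fingers, on their centre line; the grasp point (between the pads) lies 19 mm behind it (grip_depth is the distance from the TCP to the grasp point, in m); x points along the fingers, y is the direction in which the jaws open and shut, and the axes are right-handed (so a half turn about x gives the same grasp; the last joint's range is limited). The gripper opens to 85 mm and grips with 20 to 120 N. Pads are 22 mm wide; open, the fingers measure 114 mm over their backs; the gripper's body (76 mm by 85 mm) begins 54 mm behind the grasp point. The pads swing forward as they close: fully open they stand 13 mm farther back than shut.
Start: joints at [0.993, 0.313, 1.498, -0, 1.331, -0.223], TCP at [0.182, 0.492, 0.231] pointing down, gripper open.
Joint ranges: [-2.94, 2.94], [-0.97, 2.17], [0.19, 2.56], [-1.23, 4.37], [0.02, 3.11], [-2.88, 2.88]. Speed limits (rad/s): [2.39, 2.39, 3.01, 3.14, 3.14, 3.14].

### API

Orientations are given as a unit quaternion [w, x, y, z].
In Python, from rig import * gives the robot as it stands.
- The arm moves only by the shell command python3 -m jog 'ROWS' [OPENING]. ROWS is JSON, one flat list of numbers, 4 for each row, row after row: the shift along the tool's x, y, z in cm, then the turn about the tool's x in degrees. In form: [tx, ty, tz, turn, tx, ty, tz, turn, ...]. A call has 1 to 8 rows; each row shifts and turns the commanded pose from where the row before left it, along the tool's axes as they then stand; what a row does not reach is not made up. A row lasts 1/8 s, in which the tool goes at most 62.5 mm and 10.7 degrees, less where a joint would pass 70% of its speed; a pose out of reach is approached as far as the arm can. A call with a gripper value outside its range is refused whole. OPENING is the finger opening in cm, from 0 to 8.54, set as the call begins (- or left out, the last holds). The fingers move at their own pace and stop on an object; the grip force is fixed at half the most. Time passes only in rows, so rows that do not move let the fingers close. It gives the time, the measured TCP pose, the force and the opening at its end, in the units of the state.
- read_state(): the state, without advancing time (a new reading comes with each control period).
- grab_frame(name): name is "scene" or "top" or "wrist"; returns a dict with "image" (480x640x3 uint8, red, green, blue), "z_map" (480x640 float32, m along the optical axis (not along the pixel's ray), 0 where there is no reading), "fx", "fy", "cx", "cy" (pixels), "world_to_cam" (4x4, takes a point from world to camera coordinates); the wrist camera has in their place "tool_from_camera" (4x4, takes a point from camera to tool coordinates, whose origin is the TCP and whose axes are the tool frame's). Camera axes: x right, y up, looking along -z (the intrinsics and any distortion apply to the point x, -y, -z); pixel columns grow to the right and rows downward; lengths in m; the calibration is good to about 2 mm. A picture is of the moment at which its call begins: read the wrist's pose just before it.
- hand_in(): hands the job in, once; it reports no verdict.
The state is a dict: "time": time; "joint_pos": joint angles; "qvel": joint speeds; "joint_torque": joint torques, N m; "position": TCP position; "ee_rot": TCP orientation; "wrist_force": force on the tool from outside, world axes, zero at the start; "ft_torque": the same for the moment, N m; "opening": opening from 0.0 (shut) to 1.0 (fully open).
Only numpy, scipy, OpenCV 4.12 (cv2) and the standard library are available. Lean on these libraries where they do the work, as an engineer would, in place of code of your own. Each camera call takes 0.05 s, during which the arm holds its last target. There are 200 camera calls.

## Working session

There is one attempt and no reset: what is moved stays moved. The work goes in short steps, Python scripts to look and compute and a shell command to move; the robot and the scene stay as the last step left them, time stands still between calls to the robot, and variables do not carry over. Pictures are saved under pics/ and viewed, about 8 in all and at most 12, crops included, and the job is handed in when it is done.

```bash
mkdir -p pics; python3 - <<'E'
from rig import *
import cv2,pickle
s=read_state();print({k:s[k] for k in('time','position','ee_rot','wrist_force','opening')})
for n in('scene','top'):
    f=grab_frame(n);pickle.dump(f,open(n+'.pkl','wb'))
    cv2.imwrite(f'pics/{n}0.png',f['image'][:,:,::-1]);print(n,f['fx'],f['fy'],f['cx'],f['cy'],f['world_to_cam'].round(3).tolist() if hasattr(f['world_to_cam'],'round') else f['world_to_cam'],[k for k in f])
E
```

```text
{'time': 0.0, 'position': array([0.18223854, 0.49206761, 0.23073414]), 'ee_rot': array([ 0.69582835,  0.12434442,  0.6961937 , -0.12520262]), 'wrist_force': array([-0.19307729,  0.25375359, -0.41813724]), 'opening': 0.9966076749521173}
scene 502.9910424564908 502.9910424564908 320.40518528240784 249.45300021226382 [[-0.566, 0.825, 0.011, 0.332], [-0.425, -0.303, 0.853, 0.218], [0.707, 0.478, 0.522, -1.462], [0.0, 0.0, 0.0, 1.0]] ['image', 'z_map', 'fx', 'fy', 'cx', 'cy', 'world_to_cam']
top 477.290548056702 477.290548056702 320.2584320807868 244.0253234498891 [[0.007, -1.0, -0.011, 0.016], [0.994, 0.006, 0.109, -0.575], [-0.109, -0.012, 0.994, -1.253], [0.0, 0.0, 0.0, 1.0]] ['image', 'z_map', 'fx', 'fy', 'cx', 'cy', 'world_to_cam']
```

View pics/scene0.png

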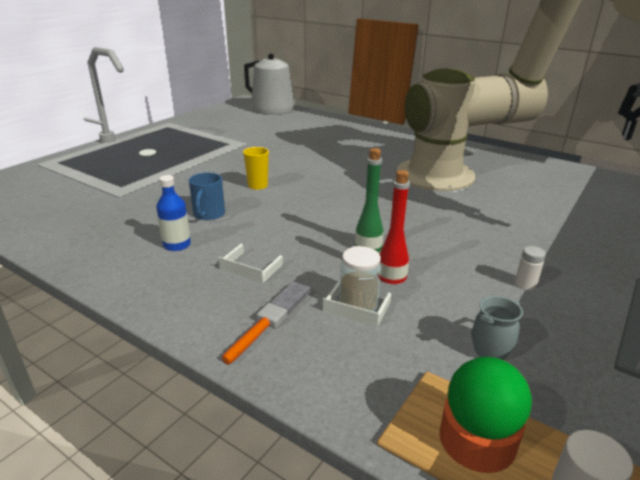

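View pics/top0.png

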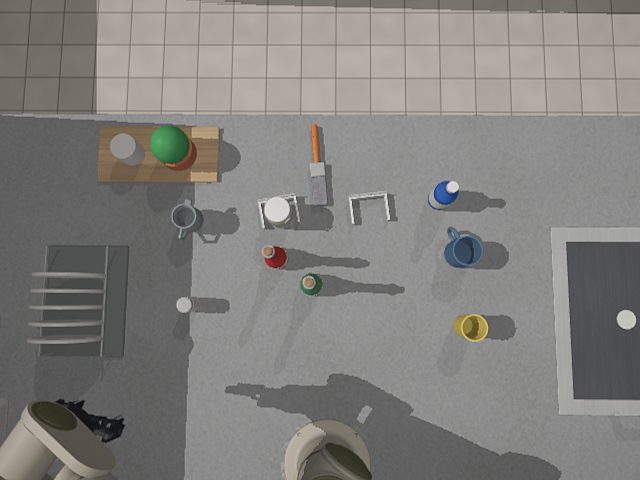

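Top view: the green bottle is at about (311,285), the red decoy at (275,257), the empty bay at (371,208) and the jar bay at (278,210). Next I'll measure these.

```bash
cat > h.py <<'E'
import numpy as np,cv2,pickle
def ray(f,u,v,z):
    W=np.array(f['world_to_cam']);R,t=W[:3,:3],W[:3,3]
    d=R.T@np.array([(u-f['cx'])/f['fx'],-(v-f['cy'])/f['fy'],-1]);c=-R.T@t
    return c+d*(z-c[2])/d[2]
def cloud(f):
    W=np.array(f['world_to_cam']);Z=f['z_map'];v,u=np.mgrid[:480,:640]
    P=np.stack([(u-f['cx'])/f['fx']*Z,-(v-f['cy'])/f['fy']*Z,-Z],-1)
    return (P-W[:3,3])@W[:3,:3]
E
python3 - <<'E'
from h import *
T=pickle.load(open('top.pkl','rb'));S=pickle.load(open('scene.pkl','rb'))
def masks(f):
    h=cv2.cvtColor(f['image'],cv2.COLOR_RGB2HSV).astype(int);return h[...,0],h[...,1],h[...,2]
for n,f in(('top',T),('scene',S)):
    H,s,v=masks(f);P=cloud(f);ok=f['z_map']>0
    for nm,m in(('green',(H>50)&(H<90)&(s>120)),('red',((H<4)|(H>176))&(s>190)),('blue',(H>100)&(H<125)&(s>120)),('yel',(H>20)&(H<32)&(s>180))):
        q=P[m&ok&(P[...,0]<.7)&(P[...,0]>.25)&(abs(P[...,1])<.45)&(P[...,2]>.01)]
        if nm in('green','red'):
            for a,b in((.02,.05),(.05,.1),(.11,.2)):
                r=q[(q[:,2]>a)&(q[:,2]<b)]
                if len(r)>5:print(n,nm,a,len(r),r.min(0).round(3),r.max(0).round(3),np.median(r,0).round(3))
# bay strips
H,s,v=masks(T);P=cloud(T)
m=(s<40)&(v>185);m[:180]=0;m[235:]=0;m[:,:340]=0;m[:,400:]=0
c=max(cv2.findContours(m.astype(np.uint8),0,1)[0],key=cv2.contourArea);print(cv2.contourArea(c))
r=cv2.boxPoints(cv2.minAreaRect(c));print(r.tolist());print([ray(T,*p,.022)[:2].round(4).tolist() for p in r]); print(np.median(P[m],0))
cv2.imwrite('pics/c.png',cv2.resize(T['image'][170:310,240:420,::-1],None,fx=4,fy=4,interpolation=2))
q=np.argwhere((abs(H-13)<8)&(s>80)&(P[...,2]>.18)&(P[...,0]>.3)&(P[...,0]<.6)&(abs(P[...,1])<.3))
for lo,hi in((300,325),(260,290)):
    k=q[(q[:,1]>lo)&(q[:,1]<hi)];print('cork',len(k),k.mean(0),ray(T,*k.mean(0)[::-1],.225),P[k[:,0],k[:,1],2].max())
E
```

```text
top green 0.05 6 [0.441 0.038 0.053] [0.493 0.057 0.078] [0.488 0.043 0.059]
top red 0.05 27 [0.51  0.112 0.052] [0.564 0.165 0.096] [0.535 0.137 0.058]
scene green 0.02 58 [0.464 0.033 0.042] [0.497 0.073 0.05 ] [0.49  0.06  0.047]
scene green 0.05 421 [0.461 0.028 0.05 ] [0.495 0.073 0.1  ] [0.483 0.056 0.071]
scene green 0.11 382 [0.466 0.039 0.11 ] [0.483 0.059 0.195] [0.477 0.051 0.154]
scene red 0.02 85 [0.537 0.127 0.042] [0.568 0.17  0.05 ] [0.562 0.154 0.047]
scene red 0.05 556 [0.534 0.122 0.05 ] [0.568 0.168 0.1  ] [0.555 0.149 0.071]
scene red 0.11 478 [0.537 0.133 0.11 ] [0.553 0.154 0.195] [0.548 0.146 0.155]
33.0
[[349.0, 197.0], [358.0, 197.0], [358.0, 223.0], [349.0, 223.0]]
[[0.7059, -0.0575], [0.7061, -0.0821], [0.6341, -0.082], [0.6339, -0.0575]]
[ 0.68689334 -0.10003424  0.02129388]
cork 58 [282.         308.55172414] [0.46701397 0.04377663 0.225     ] 0.22953545946293874
cork 60 [250.68333333 267.21666667] [0.53766418 0.13889232 0.225     ] 0.22975488103526795
```

View pics/c.png

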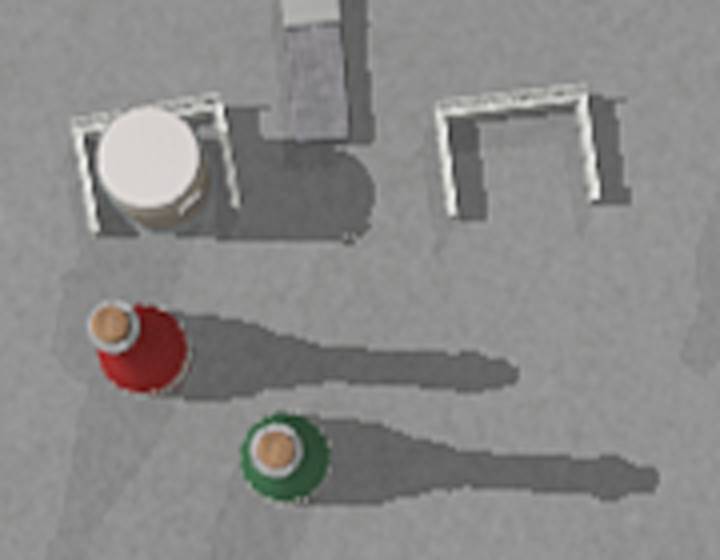

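The crop shows the bay's back corners at crop pixels (436,104) and (585,85), and its front ends at (455,214) and (597,201). The brush lies well behind and to the left. Next I'll compute the bay frame.

```bash
python3 - <<'E'
from h import *
T=pickle.load(open('top.pkl','rb'))
p={n:ray(T,240+(a+.5)/4-.5,170+(b+.5)/4-.5,.022)[:2] for n,a,b in(('BL',436,104),('BR',587,86),('FL',453,215),('FR',595,202))}
for n in p:print(n,p[n].round(4))
w=p['BL']-p['BR'];print('back width',np.linalg.norm(w),'yaw from back',np.arctan2(-w[0],w[1]))
for a,b in(('BL','FL'),('BR','FR')):
    d=p[a]-p[b];print(a,np.linalg.norm(d),'yaw',np.arctan2(d[1],d[0]))
# cloud points of the strips
P=cloud(T);Q=P[(P[...,2]>.014)&(P[...,2]<.035)&(P[...,0]>.6)&(P[...,0]<.74)&(P[...,1]<-.04)&(P[...,1]>-.19)]
print(len(Q),cv2.minAreaRect(Q[:,:2].astype(np.float32)))
W=np.array(T['world_to_cam']);print('cam',-W[:3,:3].T@W[:3,3])
E
```

```text
BL [ 0.7098 -0.0564]
BR [ 0.7228 -0.1598]
FL [ 0.633  -0.0681]
FR [ 0.6425 -0.1646]
back width 0.10420465643350257 yaw from back 0.12556088355038844
BL 0.07767164542064504 yaw 0.15024528105732635
BR 0.08051205402859211 yaw 0.0597981276007664
268 ((0.676480233669281, -0.11223608255386353), (0.0772029459476471, 0.10441021621227264), 6.797025203704834)
cam [0.43522634 0.00482775 1.30851485]
```

```bash
cat >> h.py <<'E'
from scipy.spatial.transform import Rotation as Rn
def toolR(s):
    q=s['ee_rot'];return Rn.from_quat([q[1],q[2],q[3],q[0]]).as_matrix()
def delta(s,goal): return (toolR(s).T@(np.array(goal)-s['position'])*100).round(2)
E
python3 - <<'E'
from rig import *
from h import *
s=read_state();R=toolR(s);print(R.round(3),np.arctan2(R[1,1],R[0,1]))
print('delta',delta(s,[.407,.133,.231]))
for a in(-.967,-.967+np.pi):
    d=np.arctan2(R[1,1],R[0,1])-a;print('turn about tool x deg (down => minus world yaw)',np.degrees((d+np.pi)%(2*np.pi)-np.pi))
f=grab_frame('wrist');print(np.array(f['tool_from_camera']).round(3))
E
```

```text
[[-0.001  0.347  0.938]
 [-0.001  0.938 -0.347]
 [-1.    -0.001 -0.   ]] 1.2160166779873436
delta [  0.   -25.87  33.55]
turn about tool x deg (down => minus world yaw) 125.07764225534424
turn about tool x deg (down => minus world yaw) -54.92235774465571
[[-0.001  0.267 -0.964 -0.144]
 [ 1.     0.    -0.     0.001]
 [ 0.    -0.964 -0.267 -0.068]
 [ 0.     0.     0.     1.   ]]
```

```bash
python3 -m jog '[0,-3.2,4.2,0,0,-3.2,4.2,0,0,-3.2,4.2,0,0,-3.2,4.2,0,0,-3.2,4.2,0,0,-3.2,4.2,0,0,-3.2,4.2,0,0,-3.2,4.2,0]' 6.5; python3 -m jog '[0,0,0,-10,0,0,0,-10,0,0,0,-10,0,0,0,-10,0,0,0,-10,0,0,0,-5,0,0,0,0]'
python3 - <<'E'
from rig import *
from h import *
s=read_state();R=toolR(s);print(s['joint_pos'],np.arctan2(R[1,1],R[0,1]),s['opening'],s['wrist_force'])
print('delta',delta(s,[.407,.133,.06]))
E
```

```text
time: 1.15
position: [0.4091, 0.1339, 0.2313]
ee_rot: [0.696, 0.125, 0.696, -0.125]
wrist_force: [0.2, 0.8, 0.6]
opening: 0.762
time: 2.02
position: [0.4084, 0.1355, 0.2312]
ee_rot: [0.675, -0.21, 0.675, 0.21]
wrist_force: [-0.3, 0.7, -0.3]
opening: 0.76
[ 4.67046900e-02  1.02282356e-01  1.75956405e+00 -1.32722761e-05
  1.28004210e+00 -2.12835384e+00] 2.1750623136424743 0.759933115572249 [-0.32384816  0.74290829 -0.30178246]
delta [17.12 -0.13 -0.26]
```

```bash
python3 -m jog '[4.5,0,0,0,4.5,0,0,0,4.5,0,0,0,4.5,0,0,0,2,0,0,0,1.6,0,0,0,0.5,0,0,0,0,0,0,0]'
python3 - <<'E'
from rig import *
from h import *
s=read_state();print(s['joint_pos'].round(2),s['wrist_force'].round(1))
f=grab_frame('scene');cv2.imwrite('pics/s1.png',cv2.resize(f['image'][100:320,300:520,::-1],None,fx=2.7,fy=2.7))
P=cloud(f);q=P[(f['z_map']>0)&(np.linalg.norm(P[...,:2]-s['position'][:2],axis=-1)<.07)&(P[...,2]<.06)&(P[...,2]>.006)]
q=q-s['position'];R=toolR(s)
l=q@R
for h in range(0,50,5):
    r=l[(-l[:,0]*1000>h)&(-l[:,0]*1000<h+5)]
    if len(r):print(h,len(r),r.min(0).round(3),r.max(0).round(3))
E
```

```text
time: 3.02
position: [0.4086, 0.1355, 0.0105]
ee_rot: [0.675, -0.21, 0.675, 0.21]
wrist_force: [-0.2, -1.1, -0.5]
opening: 0.762
[ 0.05  0.45  2.   -0.    0.69 -2.13] [-0.2 -1.1 -0.5]
5 3 [-0.01   0.032 -0.01 ] [-0.006  0.033  0.004]
10 14 [-0.014  0.032 -0.01 ] [-0.01   0.044  0.011]
15 19 [-0.02   0.031 -0.003] [-0.015  0.046  0.014]
20 17 [-0.025  0.031 -0.005] [-0.02   0.045  0.012]
25 16 [-0.029  0.032 -0.011] [-0.025  0.044  0.012]
30 19 [-0.035 -0.034 -0.006] [-0.03   0.046  0.012]
35 20 [-0.04  -0.035 -0.008] [-0.036  0.046  0.011]
40 26 [-0.045 -0.036 -0.012] [-0.04   0.044  0.012]
45 14 [-0.05  -0.036  0.001] [-0.045  0.053  0.013]
```

View pics/s1.png

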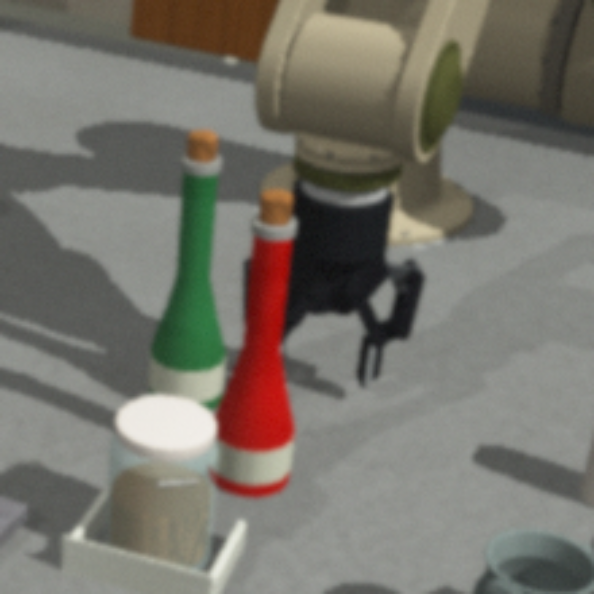

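The view shows the gripper low behind the bottles. The fingertips are at about (370,380), and the finger linkage flares outward higher up at about (410,280). I'll profile that flare against the bottle's shape.

```bash
cat > prof.py <<'E'
from rig import *
from h import *
s=read_state();R=toolR(s);print(s['opening'])
for n in('scene','top'):
    f=grab_frame(n)
    P=cloud(f);l=(P-s['position'])@R;l=l[(f['z_map']>0)&(P[...,2]>.008)]
    l=l[(abs(l[:,2])<.045)&(l[:,1]>.0)&(l[:,1]<.11)]
    for h in range(0,180,10):
        r=l[(-l[:,0]*1000>h)&(-l[:,0]*1000<h+10)]
        if len(r):print(n,h,len(r),'y98 %.3f'%np.percentile(r[:,1],98),'z',r[:,2].min().round(3),r[:,2].max().round(3))
E
python3 prof.py; python3 -m jog '[0,0,0,0,0,0,0,0,0,0,0,0]' 8.5; python3 prof.py;python3 -m jog '[0,0,0,0,0,0,0,0,0,0,0,0,0,0,0,0]' 3; python3 prof.py
```

```text
0.761594567201208
scene 0 4 y98 0.033 z -0.009 0.002
scene 10 32 y98 0.046 z -0.015 0.013
scene 20 34 y98 0.045 z -0.013 0.013
scene 30 34 y98 0.045 z -0.01 0.014
scene 40 33 y98 0.051 z -0.013 0.013
scene 50 72 y98 0.063 z -0.006 0.015
scene 60 72 y98 0.064 z -0.013 0.016
scene 70 87 y98 0.065 z -0.012 0.021
scene 80 96 y98 0.065 z -0.009 0.022
scene 90 114 y98 0.066 z -0.002 0.02
scene 100 155 y98 0.066 z -0.011 0.022
scene 110 98 y98 0.064 z -0.01 0.015
scene 120 14 y98 0.035 z 0.007 0.035
scene 130 61 y98 0.034 z 0.012 0.039
scene 140 70 y98 0.033 z 0.011 0.039
scene 150 65 y98 0.033 z 0.016 0.039
scene 160 73 y98 0.034 z 0.013 0.041
scene 170 85 y98 0.033 z 0.003 0.039
time: 3.55
position: [0.4086, 0.1355, 0.0104]
ee_rot: [0.675, -0.211, 0.675, 0.211]
wrist_force: [-0.1, -0.4, -0.5]
opening: 0.996
0.9959355955194297
scene 10 13 y98 0.047 z -0.011 0.011
scene 20 35 y98 0.055 z -0.01 0.012
scene 30 36 y98 0.055 z -0.011 0.013
scene 40 38 y98 0.055 z -0.012 0.015
scene 50 29 y98 0.063 z 0.002 0.014
scene 60 93 y98 0.072 z -0.013 0.016
scene 70 89 y98 0.071 z -0.011 0.019
scene 80 1
[... 474 characters left out ...]
1.3]
opening: 0.352
0.3518202835254127
scene 0 24 y98 0.024 z -0.012 0.011
scene 10 30 y98 0.028 z -0.012 0.013
scene 20 35 y98 0.028 z -0.012 0.012
scene 30 30 y98 0.027 z -0.005 0.013
scene 40 52 y98 0.042 z -0.008 0.015
scene 50 89 y98 0.048 z -0.014 0.015
scene 60 69 y98 0.052 z -0.012 0.018
scene 70 90 y98 0.056 z -0.013 0.02
scene 80 99 y98 0.061 z -0.006 0.02
scene 90 133 y98 0.064 z -0.015 0.02
scene 100 129 y98 0.061 z -0.013 0.023
scene 110 71 y98 0.039 z 0.006 0.016
scene 120 10 y98 0.035 z 0.007 0.035
scene 130 65 y98 0.034 z 0.009 0.04
scene 140 64 y98 0.034 z 0.01 0.039
scene 150 65 y98 0.032 z 0.012 0.039
scene 160 73 y98 0.033 z 0.011 0.04
scene 170 87 y98 0.033 z 0.002 0.038
```

```bash
python3 -m jog '[0,0,0,0,0,0,0,0,0,0,0,0,0,0,0,0,0,0,0,0]' 8.54; cat > prof2.py <<'E'
from rig import *
from h import *
import sys
s=read_state();R=toolR(s);print(s['opening'],s['position'])
A=[]
for n in('scene','scene','scene'):
    f=grab_frame(n);P=cloud(f);l=(P-s['position'])@R;A.append(l[(f['z_map']>0)&(P[...,2]>.006)])
l=np.concatenate(A)*1000
l=l[(abs(l[:,2])<60)&(abs(l[:,1])<85)]
ys=[-80,-70,-60,-50,-40,-30,0,30,36,42,48,54,60,66,72,78]
print('zmax (95pct) rows height, cols y',ys[:-1])
for h in list(range(10,130,10))+[150,180,210]:
    o=[]
    for a,b in zip(ys,ys[1:]):
        r=l[(-l[:,0]>h)&(-l[:,0]<h+10)&(l[:,1]>a)&(l[:,1]<b)]
        o.append('%4.0f'%np.percentile(r[:,2],95) if len(r)>2 else '   .')
    print('%4d'%h,*o)
E
python3 prof2.py
```

```text
time: 4.88
position: [0.4085, 0.1355, 0.0103]
ee_rot: [0.675, -0.211, 0.675, 0.211]
wrist_force: [0.2, -1.3, 0.4]
opening: 1.003
1.0026106014385987 [0.40853792 0.1355129  0.01027603]
zmax (95pct) rows height, cols y [-80, -70, -60, -50, -40, -30, 0, 30, 36, 42, 48, 54, 60, 66, 72]
  10    7    .    .    .    .    .    .    .    .   12   12    .    .    .    .
  20    4    .    .    .    .    .    .    .    7   12   10    7    .    .    .
  30    5    .    .    .    .    .    .    .   12   13   10    8    .    .    .
  40    .    .    .    .    .    .    .    .    9   12    9    8    .    .    .
  50    .    .    .    .    .    .    .    .    .   13   14   11    8    .    .
  60   14   13    .    .   15    .    .   14   14   13   13    8   13   14   13
  70   13   11    .    .   18   16   17   20   18   14    .    .   14   14   12
  80   13   13    .    .   18   18   18   18   19    .    .   10   13   14    .
  90   13   13    .    .   15   20   20   11    .    .    5   13   13   14    .
 100    8   13    .    .   13   21   20   12   12    7   11   13   14   14    .
 110    .   12    .    .   12   13   13   12   11    5    5   13   13   12    .
 120    .    .    .    .   14   34   34   11    .    .    .    .    .    .    .
 150    .    .    .    .   22   38   38   21    .    .    .    .    .    .    .
 180    .    .    .    .   24   37   37   24   14    .    .    .    .    .    .
 210    .   -4   -0   -0   24   39   45   54   52   43   36   28   12    .    .
```

```bash
python3 -m jog '[0,0,0,0,0,0,0,0]' 7.4; cat > prof3.py <<'E'
from rig import *
from h import *
s=read_state();R=toolR(s);print(s['opening'],s['position'])
A=[]
for n in('scene','scene','scene'):
    f=grab_frame(n);P=cloud(f);l=(P-s['position'])@R;A.append(l[(f['z_map']>0)&(P[...,2]>.005)])
l=np.concatenate(A)*1000;rad=np.hypot(l[:,1],l[:,2])
for h in range(186,240,3):
    r=(-l[:,0]>h)&(-l[:,0]<h+3)&(rad<100)&(l[:,1]>-20);print(h,r.sum(),np.percentile(rad[r],[50,90,98]).round(0) if r.sum() else '')
w=(l[:,1]>20)&(l[:,1]<60)&(abs(l[:,2])<20)
for h in range(0,40,3):
    r=w&(-l[:,0]>h)&(-l[:,0]<h+3)
    if r.sum():print('tip',h,r.sum(),l[r].min(0).round(0),l[r].max(0).round(0))
E
python3 prof3.py
```

```text
time: 5.28
position: [0.4085, 0.1355, 0.0103]
ee_rot: [0.675, -0.211, 0.675, 0.211]
wrist_force: [0.1, -0.7, -0.1]
opening: 0.868
0.8682598271921266 [0.40851691 0.13551325 0.01027707]
186 50 [37. 38. 39.]
189 107 [39. 40. 41.]
192 117 [39. 41. 42.]
195 154 [37. 40. 42.]
198 97 [37. 38. 40.]
201 93 [39. 40. 42.]
204 149 [37. 40. 42.]
207 89 [37. 38. 39.]
210 102 [39. 58. 61.]
213 348 [32. 41. 60.]
216 75 [54. 63. 64.]
219 96 [45. 63. 65.]
222 108 [44. 64. 66.]
225 120 [47. 66. 68.]
228 140 [51. 67. 69.]
231 144 [51. 68. 70.]
234 160 [58. 69. 71.]
237 171 [61. 70. 71.]
tip 9 8 [-12.  37. -12.] [-10.  42.   7.]
tip 12 18 [-15.  36.  -8.] [-13.  49.  12.]
tip 15 29 [-18.  36.  -8.] [-15.  47.  15.]
tip 18 31 [-21.  36.  -7.] [-18.  50.  12.]
tip 21 27 [-24.  36.  -8.] [-21.  49.  11.]
tip 24 35 [-27.  36. -10.] [-24.  50.  12.]
tip 27 28 [-30.  36. -14.] [-27.  49.  14.]
tip 30 32 [-33.  36.  -7.] [-30.  51.  14.]
tip 33 29 [-36.  36.  -6.] [-33.  50.  14.]
tip 36 34 [-39.  37.  -8.] [-36.  50.  14.]
tip 39 31 [-42.  36. -10.] [-39.  49.  12.]
```

The tool can't be tilted, so this has to work around the linkage flare, the body and the wrist disc. The wrist disc starts about 210 mm above the TCP.

I'll push with the side face of one open finger (tool +z) at TCP z ≈ 0.0195. The fingertip then bears about 29 mm up: above the bay walls, below the tipping height, and with the wrist over the cork. First I back off and turn.

```bash
python3 -m jog '[-1.5,1.5,0,0,0,1.5,0,0,0,0,0,10,0,0,0,10,0,0,0,10,0,0,0,10,0,0,0,10,0,0,0,10]';python3 -m jog '[0,0,0,10,0,0,0,10,0,0,0,10,0,0,0,0]'
python3 - <<'E'
from rig import *
from h import *
f=grab_frame('scene');P=cloud(f)
b=(f['z_map']>0)&(np.hypot(P[...,0]-.468,P[...,1]-.045)<.03)
print('cork top',np.percentile(P[b][:,2],[98,100]))
n=P[b&(P[...,2]>.11)&(P[...,2]<.19)];
from scipy.optimize import least_squares
print('neck axis',least_squares(lambda c:np.hypot(*(n[:,:2]-c).T)-.013,[.468,.045],loss='soft_l1',f_scale=.002).x)
s=read_state();R=toolR(s);print(s['joint_pos'].round(2),'z angle',np.arctan2(R[1,2],R[0,2]),s['position'])
d=np.array([.568,-.823]);p=np.array([.468,.045])
print('delta',delta(s,[.390,.079,.0195]),'bottle in tool',delta(s,[*p,.0195]))
E
```

```text
time: 6.42
position: [0.391, 0.1605, 0.0248]
ee_rot: [0.689, 0.157, 0.69, -0.157]
wrist_force: [0.6, 0.1, -0.1]
opening: 0.863
time: 6.92
position: [0.3911, 0.1604, 0.0249]
ee_rot: [0.626, 0.328, 0.627, -0.328]
wrist_force: [-0.1, -0.8, -0.4]
opening: 0.867
cork top [0.2235437  0.22619877]
neck axis [0.46606323 0.044297  ]
[ 0.11  0.41  2.01  0.    0.72 -0.5 ] z angle -0.9617423363819912 [0.3911341  0.16040844 0.02495711]
delta [ 0.55 -4.75  6.61] bottle in tool [ 0.54 -0.3  13.86]
```

```bash
python3 -m jog '[0.3,-2.4,0,0,0.24,-2.4,0,0,0,0,2.5,0,0,0,2.5,0,0,0,2.0,0,0,0,0.6,0,0,0,0,0]'
cat > chk.py <<'E'
from rig import *
from h import *
from scipy.optimize import least_squares
import sys
s=read_state();R=toolR(s)
def bottle(f,g):
    P=cloud(f);b=(f['z_map']>0)&(np.hypot(P[...,0]-g[0],P[...,1]-g[1])<.06)
    H=cv2.cvtColor(f['image'],cv2.COLOR_RGB2HSV).astype(int)
    m=b&(H[...,0]>50)&(H[...,0]<90)&(H[...,1]>120)&(P[...,2]>.115)&(P[...,2]<.19);n=P[m]
    c=least_squares(lambda c:np.hypot(*(n[:,:2]-c).T)-.013,np.median(n[:,:2],0)-[.008,.005],loss='soft_l1',f_scale=.002).x
    lo=n[n[:,2]<.14].mean(0);hi=n[n[:,2]>.165].mean(0)
    return c,len(n),(hi-lo)[:2]/(hi-lo)[2]
if __name__=='__main__':
    f=grab_frame('scene');g=[float(a) for a in sys.argv[1:3]]
    c,k,t=bottle(f,g);print('bottle',c.round(4),k,'tilt',t.round(3))
    print('in tool',delta(s,[*c,.0195]),'z',s['position'][2].round(4),'zang',np.arctan2(R[1,2],R[0,2]).round(3),'F',s['wrist_force'].round(1))
    O=np.array([.678,-.112]);u=np.array([.9930,.1197]);v=np.array([-u[1],u[0]]);print('bay xy mm',(c-O)@u*1000,(c-O)@v*1000)
    st=O-.095*u;print('to stage',delta(s,[*(s['position'][:2]+st-c),.0195]))
    if len(sys.argv)>3:cv2.imwrite('pics/'+sys.argv[3],f['image'][60:400,140:600,::-1])
E
python3 chk.py .466 .0445 a1.png
```

```text
time: 7.85
position: [0.3949, 0.0706, 0.0197]
ee_rot: [0.626, 0.328, 0.627, -0.328]
wrist_force: [0.6, 0.6, -0.8]
opening: 0.864
bottle [0.4659 0.0443] 327 tilt [-0.001 -0.002]
in tool [0.02 4.33 6.2 ] z 0.0197 zang -0.964 F [ 0.6  0.6 -0.8]
bay xy mm -191.94528804245272 180.63383755417124
to stage [2.000e-02 1.200e-01 2.049e+01]
```

View pics/a1.png

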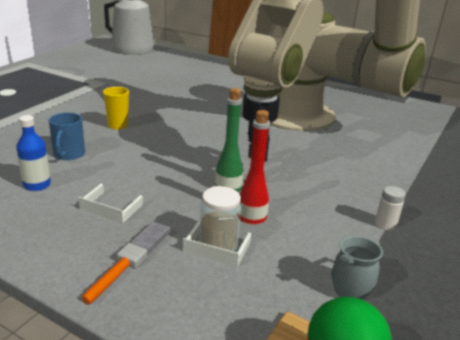

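The gripper is behind the green bottle (cork at crop (234,95)), and the wrist is above and behind the cork. Starting the push gently.

```bash
python3 -m jog '[0,0,0.8,0,0,0,0.6,0,0,0,0.3,0,0,0,0.3,0,0,0,0.3,0,0,0,0.3,0,0,0,0.4,0,0,0,0.4,0]'; python3 chk.py .474 .032
```

```text
time: 8.9
position: [0.4146, 0.0423, 0.0198]
ee_rot: [0.626, 0.328, 0.626, -0.328]
wrist_force: [-2.6, 2.0, 1.0]
opening: 0.871
bottle [0.4737 0.0341] 365 tilt [-0.021  0.001]
in tool [0.03 4.39 4.04] z 0.0198 zang -0.966 F [-2.6  2.   1. ]
bay xy mm -185.40562836826686 169.4849819028789
to stage [ 0.03  0.09 19.2 ]
```

```bash
python3 -m jog '[0,0,0.4,0,0,0,0.5,0,0,0,0.5,0,0,0,0.5,0,0,0,0.5,0,0,0,0.5,0,0,0,0.5,0,0,0,0.5,0]'; python3 chk.py .495 .0
```

```text
time: 9.95
position: [0.4369, 0.0101, 0.0199]
ee_rot: [0.626, 0.328, 0.626, -0.328]
wrist_force: [-2.3, 2.1, 0.3]
opening: 0.867
bottle [0.4977 0.003 ] 339 tilt [-0.031  0.012]
in tool [0.04 4.6  4.04] z 0.0199 zang -0.966 F [-2.3  2.1  0.3]
bay xy mm -165.25954316749542 135.76819904087492
to stage [ 0.04 -0.12 15.28]
```

```bash
python3 -m jog '[0,0,-0.6,0,0,0.5,0,0,0,0,0.4,0,0,0,0.3,0,0,0,0.4,0,0,0,0.5,0,0,0,0.5,0,0,0,0.5,0]'; python3 chk.py .507 -.018; python3 -m jog '[0,0,0.5,0,0,0,0.5,0,0,0,0.5,0,0,0,0.5,0,0,0,0.5,0,0,0,0.5,0,0,0,0.5,0,0,0,0.5,0]'; python3 chk.py .53 -.045 a2.png
```

```text
time: 11.0
position: [0.4523, -0.0034, 0.0199]
ee_rot: [0.626, 0.328, 0.626, -0.328]
wrist_force: [-2.0, 3.3, 3.6]
opening: 0.869
bottle [ 0.5089 -0.0143] 334 tilt [-0.023  0.008]
in tool [0.03 4.04 4.12] z 0.0199 zang -0.966 F [-2.   3.3  3.6]
bay xy mm -156.19445283203925 117.27446353560802
to stage [ 0.03 -0.06 13.22]
time: 12.05
position: [0.4752, -0.0364, 0.0199]
ee_rot: [0.626, 0.328, 0.626, -0.328]
wrist_force: [-1.5, 3.6, 1.8]
opening: 0.866
bottle [ 0.5304 -0.0479] 330 tilt [-0.035  0.018]
in tool [0.04 3.89 4.08] z 0.0199 zang -0.966 F [-1.5  3.6  1.8]
bay xy mm -138.874684967382 81.32887035779494
to stage [0.04 0.09 9.24]
```

View pics/a2.png

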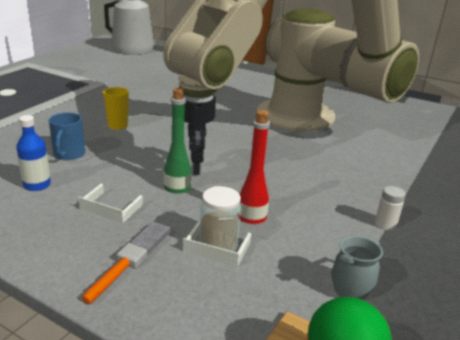

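The bottle (crop (178,150)) stands upright in front of the fingers, and nothing else has moved. I'll recentre the contact and continue.

```bash
python3 -m jog '[0,0,-0.6,0,0,-0.5,0,0,0,0,0.4,0,0,0,0.3,0,0,0,0.4,0,0,0,0.5,0,0,0,0.5,0,0,0,0.5,0]'; python3 -m jog '[0,0,0.5,0,0,0,0.5,0,0,0,0.5,0,0,0,0.5,0,0,0,0.5,0,0,0,0.5,0,0,0,0.5,0,0,0,0.5,0]'; python3 chk.py .565 -.095
```

```text
time: 13.1
position: [0.4823, -0.0555, 0.0198]
ee_rot: [0.626, 0.328, 0.627, -0.328]
wrist_force: [-2.2, 3.3, 2.5]
opening: 0.866
time: 14.1
position: [0.5052, -0.0887, 0.0199]
ee_rot: [0.626, 0.328, 0.626, -0.328]
wrist_force: [-3.9, 3.2, 1.4]
opening: 0.87
bottle [ 0.5676 -0.094 ] 326 tilt [-0.034 -0.002]
in tool [0.04 4.83 3.99] z 0.0199 zang -0.966 F [-3.9  3.2  1.4]
bay xy mm -107.45485900350639 31.059114343670654
to stage [ 0.04 -0.35  3.33]
```

```bash
python3 -m jog '[0,0,-0.6,0,0,0.6,0,0,0,0,0.4,0,0,0,0.3,0,0,0,0.4,0,0,0,0.5,0,0,0,0.5,0,0,0,0.5,0]'; python3 -m jog '[0,0,0.5,0,0,0,0.5,0,0,0,0.2,0,0,0,0,0]'; python3 chk.py .585 -.123
```

```text
time: 15.15
position: [0.5213, -0.1015, 0.0199]
ee_rot: [0.626, 0.328, 0.626, -0.328]
wrist_force: [-3.3, 2.9, 2.9]
opening: 0.87
time: 15.65
position: [0.5284, -0.1116, 0.0199]
ee_rot: [0.626, 0.328, 0.626, -0.328]
wrist_force: [-1.4, 1.0, 0.5]
opening: 0.867
bottle [ 0.5874 -0.121 ] 327 tilt [-0.044  0.027]
in tool [0.04 4.32 4.13] z 0.0199 zang -0.966 F [-1.4  1.   0.5]
bay xy mm -91.07471830299917 1.9165641682940975
to stage [ 0.04 -0.44 -0.02]
```

```bash
python3 -m jog '[0,0,-2,0,0,0,-4,0,0,0,0,-10,0,0,0,-10,0,0,0,-10,0,0,0,-10,0,0,0,-10,0,0,0,-10]'; python3 -m jog '[0,0,0,-2.2,0,0,0,0]'; python3 chk.py .5874 -.121
python3 - <<'E'
from rig import *
from h import *
f=grab_frame('top');cv2.imwrite('pics/t2.png',cv2.resize(f['image'][170:310,280:460,::-1],None,fx=4,fy=4,interpolation=2))
E
```

```text
time: 16.7
position: [0.4945, -0.0623, 0.02]
ee_rot: [0.707, -0.031, 0.706, 0.03]
wrist_force: [0.5, -0.0, -0.5]
opening: 0.865
time: 16.95
position: [0.4943, -0.0622, 0.0199]
ee_rot: [0.706, -0.042, 0.706, 0.042]
wrist_force: [0.2, -0.1, 0.5]
opening: 0.862
bottle [ 0.5872 -0.1207] 324 tilt [-0.013  0.008]
in tool [ 0.06 -6.91  8.53] z 0.0199 zang 0.119 F [ 0.2 -0.1  0.5]
bay xy mm -91.17192788877016 2.247515157417476
to stage [ 0.04 -0.22 -0.39]
```

View pics/t2.png

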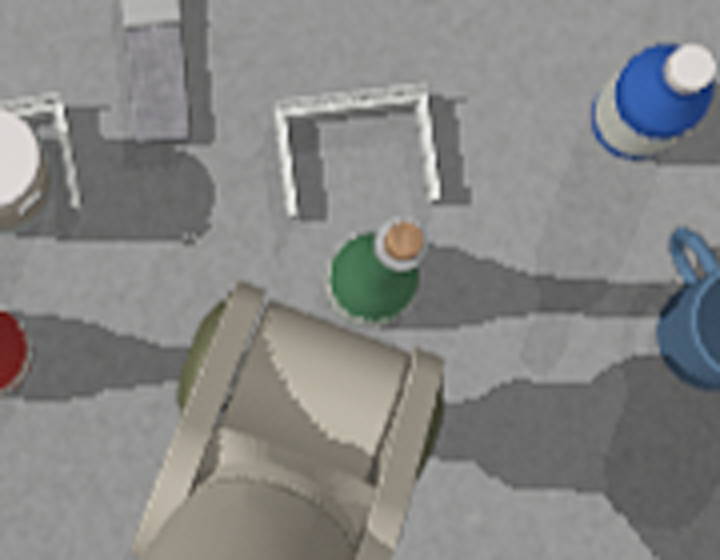

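The bottle (crop (375,275)) stands upright in front of the bay mouth, and the bay, soap and mug haven't moved. Now the second leg, using the other finger.

```bash
python3 -m jog '[0,-1.3,0,0,0,-1.3,0,0,0,0,1.5,0,0,0,1.5,0,0,0,0.8,0,0,0,0.4,0,0,0,0.3,0,0,0,0.3,0]'; python3 -m jog '[0,0,0.3,0,0,0,0.4,0,0,0,0.5,0,0,0,0.5,0,0,0,0.5,0,0,0,0.5,0]'; python3 chk.py .615 -.118
```

```text
time: 18.05
position: [0.5442, -0.082, 0.0198]
ee_rot: [0.705, -0.042, 0.706, 0.042]
wrist_force: [-5.4, -0.5, 3.6]
opening: 0.866
time: 18.8
position: [0.5719, -0.0787, 0.0198]
ee_rot: [0.706, -0.042, 0.706, 0.042]
wrist_force: [-3.3, -0.3, 0.7]
opening: 0.868
bottle [ 0.6164 -0.1175] 363 tilt [ 0.017 -0.013]
in tool [ 0.03 -4.39  3.95] z 0.0198 zang 0.12 F [-3.3 -0.3  0.7]
bay xy mm -61.82831449186385 1.9071783024909872
to stage [ 0.03 -0.19 -3.32]
```

```bash
python3 -m jog '[0,0,0.4,0,0,0,0.5,0,0,0,0.5,0,0,0,0.5,0,0,0,0.5,0,0,0,0.5,0,0,0,0.5,0,0,0,0.5,0]'; python3 chk.py .65 -.114 a3.png
```

```text
time: 19.85
position: [0.6106, -0.0741, 0.0199]
ee_rot: [0.706, -0.042, 0.706, 0.042]
wrist_force: [-3.5, 0.4, 0.5]
opening: 0.868
bottle [ 0.6553 -0.1138] 389 tilt [ 0.015 -0.01 ]
in tool [ 0.04 -4.48  3.96] z 0.0199 zang 0.12 F [-3.5  0.4  0.5]
bay xy mm -22.741391378619447 0.918784673041882
to stage [ 0.04 -0.09 -7.23]
```

View pics/a3.png

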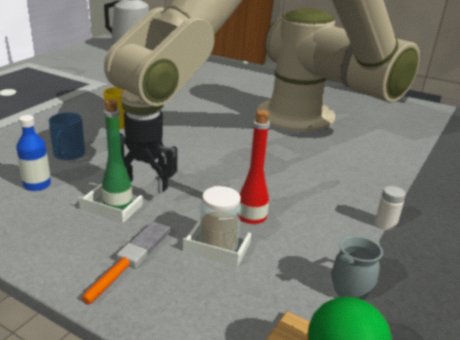

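The bottle (crop (117,190)) is upright and entering the bay, with about 22 mm to go. I'll finish in small steps and watch the force for contact with the back wall.

```bash
python3 -m jog '[0,0,0.4,0,0,0,0.4,0,0,0,0.4,0,0,0,0.3,0,0,0,0.2,0]'; python3 -m jog '[0,0,0.15,0,0,0,0.15,0]';python3 -m jog '[0,0,0.15,0]'; python3 chk.py .675 -.112
```

```text
time: 20.52
position: [0.6274, -0.072, 0.0199]
ee_rot: [0.706, -0.042, 0.706, 0.042]
wrist_force: [-3.8, -0.6, 0.5]
opening: 0.867
time: 20.78
position: [0.6302, -0.0717, 0.0199]
ee_rot: [0.706, -0.042, 0.706, 0.042]
wrist_force: [-3.7, -0.6, 0.4]
opening: 0.867
time: 20.9
position: [0.6317, -0.0715, 0.0199]
ee_rot: [0.706, -0.042, 0.706, 0.042]
wrist_force: [-3.4, -0.8, 0.5]
opening: 0.871
bottle [ 0.6766 -0.1119] 407 tilt [ 0.024 -0.013]
in tool [ 0.04 -4.55  3.97] z 0.0199 zang 0.12 F [-3.4 -0.8  0.5]
bay xy mm -1.4075497020604164 0.2591134672114068
to stage [ 0.04 -0.03 -9.36]
```

```bash
for i in 1; do python3 -m jog '[0,0,0.1,0]'|grep -E 'force|position'; python3 -m jog '[0,0,0.1,0]'|grep -E 'force|position';  done; python3 chk.py .678 -.112
```

```text
position: [0.6324, -0.0714, 0.0199]
wrist_force: [-7.6, -0.9, 3.5]
position: [0.6325, -0.0714, 0.0199]
wrist_force: [-13.8, -2.1, 6.4]
bottle [ 0.6774 -0.1121] 405 tilt [ 0.034 -0.01 ]
in tool [ 0.02 -4.58  3.97] z 0.0199 zang 0.12 F [-13.8  -2.1   6.4]
bay xy mm -0.6441016409155367 0.004516155683185249
to stage [ 0.07 -0.   -9.44]
```

Wall contact is clear: the force rose to 14 N and travel stalled. Now I retreat gently, then lift away and check.

```bash
python3 -m jog '[0,0,-0.1,0,0,0,-0.1,0,0,0,-0.3,0,0,0,-1,0,0,0,-3,0,0,0,-5,0,0,0,-4,0,0,0,0,0]'; python3 chk.py .678 -.112
python3 - <<'E'
from rig import *
from h import *
f=grab_frame('top');a=cv2.resize(f['image'][150:310,220:480,::-1],None,fx=3,fy=3,interpolation=2);cv2.imwrite('pics/t3.png',a)
f=grab_frame('scene');cv2.imwrite('pics/s3.png',cv2.resize(f['image'][120:390,140:410,::-1],None,fx=2.2,fy=2.2))
E
```

```text
time: 22.25
position: [0.4973, -0.0874, 0.02]
ee_rot: [0.705, -0.042, 0.706, 0.042]
wrist_force: [-0.1, -0.6, 0.4]
opening: 0.869
bottle [ 0.677  -0.1118] 383 tilt [-0.008  0.007]
in tool [ 0.03 -4.55 17.56] z 0.02 zang 0.119 F [-0.1 -0.6  0.4]
bay xy mm -0.9993419559765021 0.3507821319076541
to stage [ 0.07 -0.05 -9.4 ]
```

View pics/t3.png

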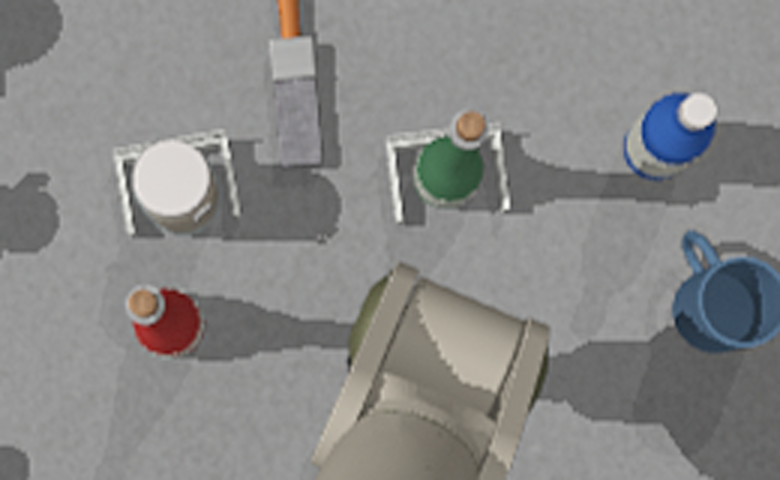

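View pics/s3.png

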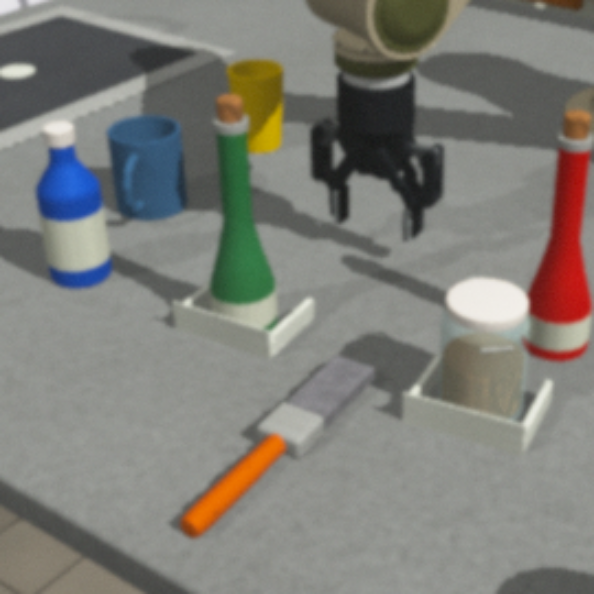

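The bottle stands upright and centred against the back wall (top crop (450,170)), the gripper is clear, and everything else is in place. Handing in.

```bash
python3 -c "
from rig import *
print(hand_in())"
```

```text
the job is handed in; nothing more can be done
None
```

The green bottle now stands upright against the back wall of the empty bay, and I handed the job in after about 22 s of robot time. I pushed it with the side of one open finger, bearing about 29 mm up. The first leg was a diagonal to the bay mouth; I then backed off, turned and pushed it straight in with the other finger. It was never gripped or lifted.

**Last checks:**
- **Wall contact:** the force rose from about 3.5 N to 14 N and travel stalled, so the bottle had reached the wall.
- **Position:** after I retreated, the bottle measured about 1 mm short of the nominal back-wall position and 0.4 mm off centre. Both are within the 2 mm calibration error.
- **Clear of the robot:** the gripper was about 13 cm away and touching nothing.
- **Other objects:** the jar, red bottle, soap, mug and brush looked unmoved in the last two pictures. The tumbler was in view and standing. The shaker and creamer were not in those pictures, but the arm did not go near them.

**One disagreement:** during pushing, the neck fit read leans of up to about 0.05 rad. It read about 0.01 rad with the bottle standing free, and the pictures showed it upright. I took the leans as mostly measurement noise, but I can't rule out a slight lean during the push.

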